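Let the glue-up press down onto a laminated blank

TASK

The red press on the bench holds its weight plate up over a glued-up wooden blank. Flip the yellow selector lever so that its spring pulls the pawl out, ease the crank a little up so that the pawl lets go, then let the crank turn back slowly under the load, hand on the knob, until the plate has come to rest on the blank with its own weight, neither dropped nor pressed down. Leave the pawl out, let go, and leave the blank and the other things on the bench where they are.

Things in the scene. Friction and masses are not known exactly. Their poses are not given: they have to be found in the camera images.
- press: red cast press, fixed, 190 x 450 mm. Origin on the bench top under the upright crank axis; z up; the bed with the blank is on its -y side (centre y = -215 mm), the selector on its +x +y side. Gearbox top 105 mm high, on it a steel ratchet wheel 90 mm across (12 teeth), brass pawl, dark crank arm (top at 152 mm). Rack guide at y = -114 to -156 mm, 145 mm high. All below 210 mm
- crank_knob (a point): centre of the black crank knob, an upright cylinder 26 mm across, 52 mm tall (154 to 206 mm above the bench, this point at 180), spinning freely on its pin 70 mm from the crank axis. It goes round in a level circle about the press's z axis; at the start it stands at -60 degrees (from the press's +x towards +y). The crank arm is right below the knob, nothing beside it
- crank (a joint): crank angle, rad, 0 at the start; + is anticlockwise from above = plate up, 16 mm per rad (top stop +0.22), - is down. The weight urges it clockwise, 4 to 9 N at the knob; with neither pawl nor hand it runs away. The plate meets the blank after 1.9 to 3.6 rad, where is not known: the load on the hand fades to nothing over about 10 mm of knob travel. A push at the knob presses the blank 4.4 times as hard
- pawl (a joint): brass pawl on an upright pivot at x = 55, y = 61 mm of the press: 0 = in the wheel, 0.35 rad = fully out, clear of the wheel from 0.18. A tooth leans on it at the start, so it stays caught even with the selector over; it springs out once the crank has been eased anticlockwise by about 0.03 to 0.12 rad
- selector (a joint): yellow selector lever on the pawl's pivot: 0 = hold, 0.9 rad = release (stop). Positive = clockwise from above. It stays where it is put; about 2 N at the peg moves it. It must go beyond 0.7 to pull the pawl out properly
- selector_peg (a point): centre of the top of the selector's upright yellow peg, 12 mm across, from 133 to 185 mm above the bench, 55 mm from the pivot at x = 55, y = 61 mm of the press. In hold it stands from the pivot at 74 degrees (from the press's +x towards +y), in release at 22 degrees
- platen: weight plate that slides up and down only: dark steel plate 120 x 120 mm with a red disc on it and a black springy rubber pad under it (62 mm in all), on a rack. Origin at the middle of the pad's underside (unsquashed), 128 mm above the bench at the start. The pad gives about 1 mm per 12 N. 2 to 3.3 kg
- blank: striped laminated wooden blank, 90 x 90 mm, between 45 and 65 mm thick (not measured), lying loose on a plywood packing board under the plate; origin at the middle of its underside. 0.3 kg
- glue: yellow glue bottle, 56 mm across, 130 mm tall; to be left alone; origin under its middle
- wax: brass-coloured wax tin, 70 mm across, 55 mm tall; to be left alone; origin under its middle
- spare_ring: dark wooden ring, 90 mm across, 30 mm tall; to be left alone; origin under its middle
- spindle: small turned wooden spindle standing upright, 60 mm across the foot, 110 mm tall; to be left alone; origin under its middle
- mallet: hammer lying on the bench; to be left alone; origin under its body
- gouge: long turning gouge with a dark wooden handle, lying on the bench, about 390 mm long; to be left alone; origin under its body
- bowl: small wooden bowl, 140 mm across, 55 mm tall; to be left alone; origin under its middle
Mind the look-alikes: they are no part of the job. Leave any green or purple look-alike of the blank alone.

How it is judged:
By the outcome, as a careful person would: the job done as asked, in the order asked, and still so for the second after the job is handed in, with the robot touching nothing.
It also fails if it takes over 72 s, if anything falls off the work surface, if the arm or the gripper's body presses on something with over 40 N, if the wrist force passes 120 N, or if a joint passes its speed limit or range.

ROBOT

A 6-joint arm with a two-finger parallel gripper is mounted at the origin on the work surface. World frame = base frame: x ahead of the robot, y to its left, z up, the work surface at z = 0. Lengths are in m, angles in rad, forces in N, time in s.
With the tool pointing down it reaches from about 0.275 to 0.775 m from the base axis. Payload 14.6 kg.
Tool frame: the origin (TCP) lies at the very end of the fingers, on their centre line; the grasp point (between the pads) lies 19 mm behind it; z points along the fingers, y is the line along which they close (so a half turn about z gives the same grasp; the last joint's range is limited). The gripper opens to 85 mm and grips with 20 to 120 N. Pads are 22 mm wide; open, the fingers measure 114 mm over their backs; the gripper's body (76 mm by 85 mm) begins 54 mm behind the grasp point. The pads swing forward as they close: fully open they stand 13 mm farther back than shut.
Start: joints at [1.161, 0.263, -0.048, 1.259, 0, 1.415], TCP at [0.132, 0.508, 0.231] pointing down, gripper open.
Joint ranges: [-2.65, 2.65], [-0.89, 1.7], [-1.18, 1.37], [-2.13, 2.11], [-1.35, 1.29], [-3.14, 3.14]. Speed limits (rad/s): [1.89, 1.89, 2.57, 2.79, 3.14, 3.14].

INTERFACE

Orientations are given as a unit quaternion [x, y, z, w].
In Python, from workcell import env gives the robot as it stands. Calls block until the motion is done:
- env.move_pose(position, orientation): joint-space move of the TCP to a pose.
- env.move_linear(position, orientation=None, speed=0.15, contact_N=None): straight line of the TCP; orientation=None keeps the orientation; speed is the mean speed in m/s. With contact_N (N) it stops when the force on the tool has changed by that much, and returns True; else False.
- env.move_j(angles): joint-space move.
- env.move_gripper(opening, force=None): finger opening in m; force is the grip in N (None keeps the last); returns when the fingers have stopped.
- env.wait(seconds).
- env.inverse_kinematics(position, orientation): joint angles nearest the present ones, or None.
- env.get_obs(): the state.
- env.snapshot(name): name is "scene" or "top"; returns (picture, depth): 400x640x3 uint8, red, green, blue; 400x640 float32, m along the optical axis (not along the pixel's ray), 0 where there is no reading.
- env.camera_info(name): a dict with "intrinsics" (3x3 intrinsics, pixels), "pose" (4x4, takes a point from camera to world coordinates). Camera axes: x right, y down, z forward; pixel columns grow to the right and rows downward; lengths in m; the calibration is good to about 2 mm. A picture is of the moment at which its call begins. camera_info takes no time and is no camera call.
A pose or a line that the arm cannot do raises env.PlanningError and nothing moves.
- env.sign_off(): hands the job in; it is judged then, once.
The state is a dict: "time_s": time; "q": joint angles; "joint_vel": joint speeds; "tau": joint torques, N m; "tool_pos": TCP position; "ee_rot": TCP orientation; "wrist_force": force on the tool from outside, world axes, zero at the start; "moment": the same for the moment, N m; "grip_width": finger opening in m; "gripper_force": force on a finger pad.
Only numpy, scipy, OpenCV 4.12 (cv2) and the standard library are available. Lean on these libraries where they do the work, as an engineer would, in place of code of your own. Each camera call takes 0.05 s, during which the arm holds its last target. There are 200 camera calls.

## Working session

There is one attempt and no reset: what is moved stays moved. The work goes in short steps, each a Python script; the robot and the scene stay as the last script left them, time stands still between calls to the robot, and variables do not carry over. Pictures are saved under pics/ and viewed, at most 10 in all, crops included, and the job is handed in when it is done.

```bash
ls; mkdir -p pics; python3 - <<'E'
from workcell import env
import cv2,numpy as np
for n in("scene","top"):
    p,d=env.snapshot(n); cv2.imwrite(f"pics/{n}0.png",p[:,:,::-1]); np.savez(f"{n}0.npz",p=p,d=d)
    i=env.camera_info(n); print(n,np.round(i["intrinsics"],1).tolist(),np.round(i["pose"],3).tolist())
o=env.get_obs(); print(o)
E
```

```text
pics
scene [[409.2, 0.0, 319.7], [0.0, 409.2, 200.9], [0.0, 0.0, 1.0]] [[0.377, 0.599, -0.707, 1.519], [0.926, -0.26, 0.274, -0.403], [-0.02, -0.758, -0.652, 1.066], [0.0, 0.0, 0.0, 1.0]]
top [[415.0, 0.0, 317.7], [0.0, 415.0, 199.4], [0.0, 0.0, 1.0]] [[-0.006, -0.992, 0.124, 0.39], [-1.0, 0.008, 0.016, -0.005], [-0.017, -0.124, -0.992, 1.327], [0.0, 0.0, 0.0, 1.0]]
{'time_s': 0.1, 'q': array([ 1.16067980e+00,  2.63482675e-01, -4.88346442e-02,  1.25939033e+00,
       -1.84220511e-05,  1.41548188e+00]), 'joint_vel': array([ 0.00103306, -0.00207882,  0.00083166, -0.00043749, -0.00111512,
        0.00070765]), 'tau': array([ 1.25640778e-03, -6.38575888e+01,  3.85064936e+01,  9.99918353e-03,
       -2.29650368e-04,  2.02756638e-06]), 'tool_pos': array([0.13225496, 0.50783584, 0.2308835 ]), 'ee_rot': array([ 1.27056660e-01,  9.91895356e-01, -4.40143015e-04, -1.18268267e-04]), 'wrist_force': array([ 0.16590933,  0.01209608, -0.01486696]), 'moment': array([-0.00715132,  0.0265924 , -0.04275689]), 'gripper_force': 0.0, 'grip_width': 0.08579792593289069}
```

View pics/scene0.png

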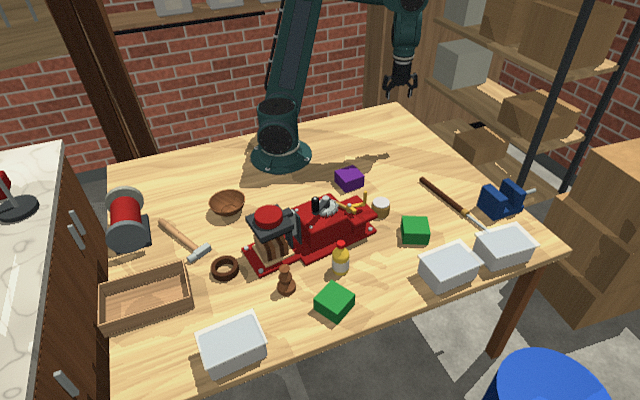

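View pics/top0.png

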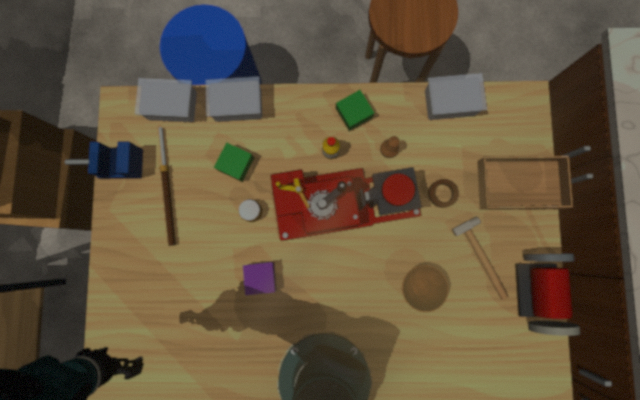

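```bash
cat > h.py <<'E'
import cv2,numpy as np
from workcell import env
def ray(n,uv,z):
    i=env.camera_info(n);K=np.array(i["intrinsics"]);T=np.array(i["pose"])
    d=T[:3,:3]@np.linalg.solve(K,[uv[0],uv[1],1.]);o=T[:3,3]
    return o+d*(z-o[2])/d[2]
def proj(n,X):
    i=env.camera_info(n);K=np.array(i["intrinsics"]);T=np.array(i["pose"])
    c=T[:3,:3].T@(np.asarray(X,float)-T[:3,3]);u=K@c;return u[:2]/u[2]
def cloud(n,d):
    i=env.camera_info(n);K=np.array(i["intrinsics"]);T=np.array(i["pose"])
    v,u=np.mgrid[:400,:640];P=np.stack([(u-K[0,2])/K[0,0]*d,(v-K[1,2])/K[1,1]*d,d],-1)
    return P@T[:3,:3].T+T[:3,3]
E
python3 - <<'E'
from h import *
t=np.load("top0.npz");s=np.load("scene0.npz")
for n,f,x0,y0,w,h in(("top",t,260,150,180,100),("scene",s,230,170,170,110)):
    c=f["p"][y0:y0+h,x0:x0+w,::-1];cv2.imwrite(f"pics/{n}c.png",cv2.resize(c,None,fx=4.4,fy=4.4,interpolation=cv2.INTER_CUBIC))
    P=cloud(n,f["d"]);hsv=cv2.cvtColor(f["p"],cv2.COLOR_RGB2HSV);H,S,V=hsv[...,0],hsv[...,1],hsv[...,2]
    roi=np.zeros(H.shape,bool);roi[y0:y0+h,x0:x0+w]=1
    z=P[...,2]
    red=roi&((H<6)|(H>174))&(S>150)
    disc=red&(z>.15)&(z<.23); print(n,"disc",disc.sum(),P[disc].mean(0),P[disc].min(0),P[disc].max(0))
    gb=red&(z>.095)&(z<.115); print("gearbox",gb.sum(), cv2.minAreaRect(P[gb][:,:2].astype(np.float32)))
    al=red&(z<.16); print("all red",al.sum(), cv2.minAreaRect(P[al][:,:2].astype(np.float32)))
    kn=roi&(z>.196)&(z<.215); print("knob",kn.sum(),P[kn].mean(0))
    ye=roi&(H>18)&(H<32)&(S>150)&(V>120)&(z>.1); print("yellow",ye.sum())
    for a in(.10,.12,.14,.16,.175):
        m=ye&(z>a)&(z<a+.02)
        if m.any(): print(a,m.sum(),P[m].mean(0),np.argwhere(m).mean(0)[::-1])
E
```

```text
top disc 823 [ 0.55947801 -0.20801111  0.18860707] [ 0.51550611 -0.2596788   0.15455617] [ 0.60993141 -0.03543369  0.20163987]
gearbox 1828 ((0.5443114042282104, 0.021781757473945618), (0.18495772778987885, 0.24576576054096222), 7.205950736999512)
all red 2892 ((0.5569134950637817, -0.060304537415504456), (0.1911698579788208, 0.42697134613990784), 9.111289978027344)
knob 72 [ 0.56840019 -0.05378043  0.20462247]
yellow 97
0.1 3 [0.55482445 0.06184335 0.11908438] [301.66666667 195.        ]
0.12 86 [0.57810102 0.08778203 0.13161202] [292.53488372 186.59302326]
0.16 1 [0.58119166 0.12494908 0.17917362] [278. 183.]
0.175 7 [0.5795324  0.12714289 0.18444167] [277.         183.28571429]
scene disc 555 [ 0.57308772 -0.20942049  0.18843629] [ 0.51638765 -0.25514402  0.16011343] [ 0.60805305 -0.00572413  0.20571355]
gearbox 1334 ((0.5698793530464172, -0.05616021156311035), (0.20162023603916168, 0.3986305296421051), 12.649190902709961)
all red 3643 ((0.6087188124656677, -0.10392019152641296), (0.2660713791847229, 0.5295625925064087), 9.31635856628418)
knob 65 [ 0.57258104 -0.08694715  0.20434543]
yellow 130
0.1 46 [ 0.72346046 -0.03076795  0.10545506] [339.95652174 250.04347826]
0.12 71 [0.58344964 0.08850396 0.13475318] [354.95774648 206.15492958]
0.16 4 [0.58262104 0.1269745  0.17327559] [365.5 194.5]
0.175 9 [0.58328297 0.12404324 0.18525864] [365.         192.11111111]
```

View pics/topc.png

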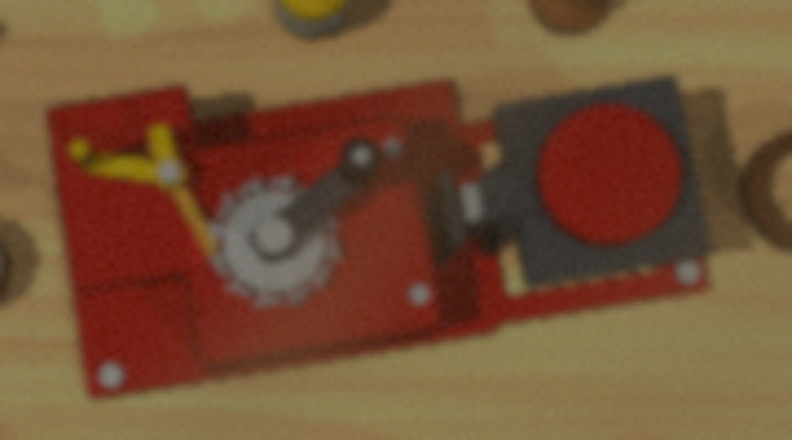

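View pics/scenec.png

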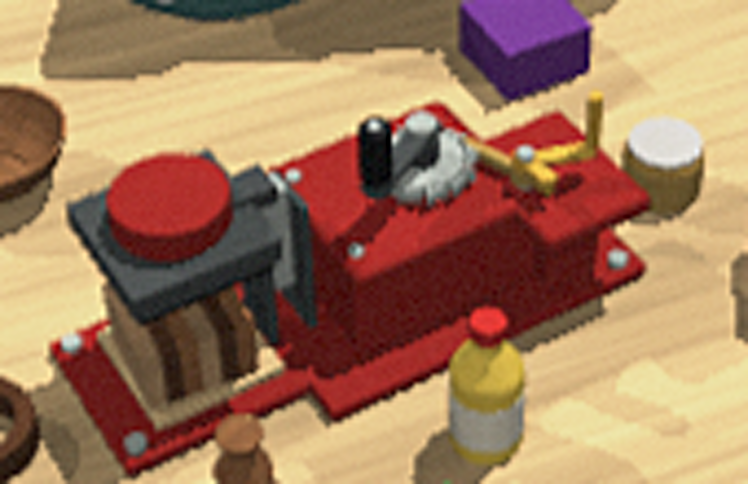

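```bash
python3 - <<'E'
from h import *
from scipy.optimize import least_squares
r=np.radians
pts={"knob":(.07*np.cos(r(-60)),.07*np.sin(r(-60)),.206),"peg":(.055+.055*np.cos(r(74)),.061+.055*np.sin(r(74)),.185),"disc":(0,-.215,.190)}
ob=[("top","knob",(342,185.2)),("top","peg",(278.2,184.1)),("top","disc",(398.6,189.3)),("scene","knob",(315.5,198.2)),("scene","peg",(365.5,192)),("scene","disc",(268.4,213))]
def W(p,l):
    c,s=np.cos(p[2]),np.sin(p[2]);return np.array([p[0]+c*l[0]-s*l[1],p[1]+s*l[0]+c*l[1],l[2]])
for n,k,uv in ob: print(n,k,ray(n,uv,pts[k][2]).round(4))
f=lambda p:np.concatenate([ray(n,uv,pts[k][2])[:2]-W(p,pts[k])[:2] for n,k,uv in ob])
s=least_squares(f,[.53,0,.15],loss="soft_l1",f_scale=.003);print(s.x,(s.fun*1000).round(1))
for k in pts: print(k,W(s.x,pts[k]))
print("hub",ray("top",(322,203.6),.155))
for n,c in(("wax",(250,210)),("glue",(331,145))): print(n,ray(n and "top",c,.055 if n=="wax" else .13))
E
```

```text
top knob [ 0.5691 -0.0533  0.206 ]
top peg [0.5771 0.1237 0.185 ]
top disc [ 0.5588 -0.21    0.19  ]
scene knob [ 0.569  -0.0494  0.206 ]
scene peg [0.5831 0.126  0.185 ]
scene disc [ 0.5591 -0.2075  0.19  ]
[0.5264886  0.00300471 0.1487804 ] [-1.  -1.6 -1.9 -2.3  0.5 -0.4 -1.1  2.3  4.2 -0.   0.7  2.1]
knob [ 0.57008803 -0.05175923  0.206     ]
peg [0.57899446 0.12601611 0.185     ]
disc [ 0.5583585 -0.2096201  0.19     ]
hub [0.52477528 0.00201731 0.155     ]
wax [0.51812376 0.22519429 0.055     ]
glue [ 0.70169993 -0.02568611  0.13      ]
```

```bash
cat >> h.py <<'E'
C=np.array([.5265,.003]);YAW=.1488
def Rw(a): return np.array([[np.cos(a),-np.sin(a)],[np.sin(a),np.cos(a)]])
def q(psi): return [np.cos(psi/2),np.sin(psi/2),0,0]
PIV=C+Rw(YAW)@[.055,.061]
def pegp(th,z): a=YAW+th; return [*(PIV+.055*np.array([np.cos(a),np.sin(a)])),z]
E
python3 - <<'E'
from h import *
r=np.radians
for off in(0,np.pi):
    print(off,[None if (j:=env.inverse_kinematics(pegp(r(t),.152),q(YAW+r(t)+off))) is None else j.round(2).tolist() for t in(74,22)])
for psi in np.radians([0,45,90,135,180,225,270,315]):
    print(psi,[None if (j:=env.inverse_kinematics([*(C+.07*np.array([np.cos(a),np.sin(a)])),.162],q(psi))) is None else j.round(2).tolist() for a in(-.9,-2.5,-4.5)])
E
```

```text
0 [[0.08, 0.41, -0.04, 1.12, 0.0, 1.78], [0.03, 0.47, 0.06, 1.16, 0.0, 2.64]]
3.141592653589793 [[0.08, 0.41, -0.04, 1.12, 0.0, -1.36], [0.03, 0.47, 0.06, 1.16, 0.0, -0.5]]
0.0 [[-0.23, 0.37, -0.08, 1.12, 0.0, 2.91], [-0.26, 0.21, -0.32, 1.04, 0.0, 2.89], [-0.02, 0.28, -0.22, 1.07, 0.0, 3.12]]
0.7853981633974483 [[-0.23, 0.37, -0.08, 1.12, 0.0, 2.12], [-0.26, 0.21, -0.32, 1.04, 0.0, 2.1], [-0.02, 0.28, -0.22, 1.07, 0.0, 2.34]]
1.5707963267948966 [[-0.23, 0.37, -0.08, 1.12, 0.0, 1.34], [-0.26, 0.21, -0.32, 1.04, 0.0, 1.32], [-0.02, 0.28, -0.22, 1.07, 0.0, 1.55]]
2.356194490192345 [[-0.23, 0.37, -0.08, 1.12, 0.0, 0.55], [-0.26, 0.21, -0.32, 1.04, 0.0, 0.53], [-0.02, 0.28, -0.22, 1.07, 0.0, 0.77]]
3.141592653589793 [[-0.23, 0.37, -0.08, 1.12, 0.0, -0.23], [-0.26, 0.21, -0.32, 1.04, 0.0, -0.26], [-0.02, 0.28, -0.22, 1.07, 0.0, -0.02]]
3.9269908169872414 [[-0.23, 0.37, -0.08, 1.12, 0.0, -1.02], [-0.26, 0.21, -0.32, 1.04, 0.0, -1.04], [-0.02, 0.28, -0.22, 1.07, 0.0, -0.8]]
4.71238898038469 [[-0.23, 0.37, -0.08, 1.12, 0.0, -1.8], [-0.26, 0.21, -0.32, 1.04, 0.0, -1.83], [-0.02, 0.28, -0.22, 1.07, 0.0, -1.59]]
5.497787143782138 [[-0.23, 0.37, -0.08, 1.12, 0.0, -2.59], [-0.26, 0.21, -0.32, 1.04, 0.0, -2.61], [-0.02, 0.28, -0.22, 1.07, 0.0, -2.38]]
```

```bash
python3 - <<'E'
from h import *
r=np.radians(74)
env.move_gripper(.05)
env.move_pose(pegp(r,.235),q(YAW+r)); 
print(env.move_linear(pegp(r,.152),speed=.08,contact_N=6)); 
env.move_gripper(.026,20); o=env.get_obs();b=o["wrist_force"];print(o["time_s"],o["tool_pos"],o["grip_width"],b)
d=0
while d<1.06:
    d+=.09; th=r-d; env.move_linear(pegp(th,.152),q(YAW+th),speed=.04)
    f=env.get_obs()["wrist_force"]-b; a=YAW+th; ft=f[:2]@[-np.sin(a),np.cos(a)]; fr=f[:2]@[np.cos(a),np.sin(a)]
    print(round(d,2),round(ft,2),round(fr,2),f[2].round(2))
    if ft>6: break
o=env.get_obs();print(o["time_s"],o["tool_pos"],o["grip_width"])
th=r-d+.09; env.move_linear(pegp(th,.152),q(YAW+th),speed=.04)  # back off to the cage's middle
env.move_gripper(.04)
env.move_linear(pegp(th,.24),speed=.15)
for n in("top",):
    p,_=env.snapshot(n);c=p[150:250,260:440,::-1];cv2.imwrite("pics/a.png",cv2.resize(c,None,fx=4.4,fy=4.4,interpolation=cv2.INTER_CUBIC))
p,_=env.snapshot("scene");c=p[170:280,230:400,::-1];cv2.imwrite("pics/b.png",cv2.resize(c,None,fx=4.4,fy=4.4,interpolation=cv2.INTER_CUBIC))
print(env.get_obs()["time_s"])
E
```

```text
False
4.1917 [0.57905593 0.12602296 0.15214148] 0.025889561215142288 [0.09468912 0.80790116 0.19386841]
0.09 0.46 -1.56 0.22
0.18 -0.39 -0.68 0.9
0.27 0.33 -0.84 -0.77
0.36 -0.07 -1.37 0.11
0.45 0.97 -1.49 -0.68
0.54 -0.21 -0.3 0.09
0.63 -0.95 -0.37 -0.76
0.72 -0.47 -0.66 -0.5
0.81 -0.26 -0.81 -0.0
0.9 -0.14 -1.58 -0.92
0.99 -0.09 -1.31 -0.08
1.08 14.41 -2.99 3.43
7.4917 [0.62184225 0.09291814 0.15192923] 0.026045174953010942
8.8917
```

View pics/b.png

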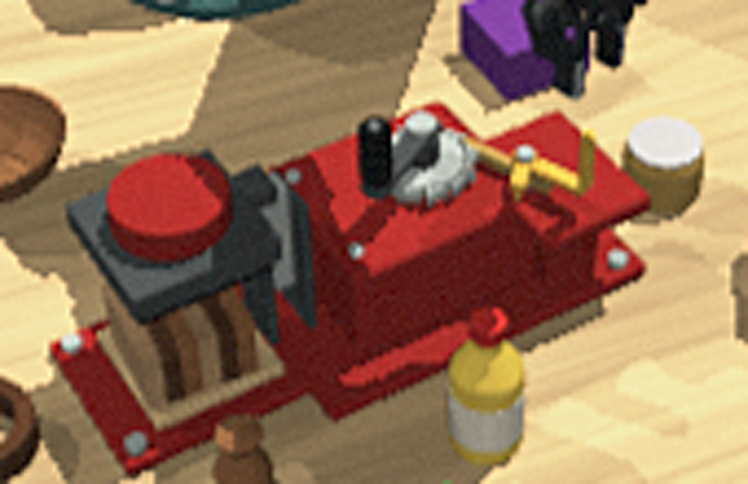

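```bash
cat >> h.py <<'E'
PSI=2.67; ZK=.162
def force(n=6):
    return np.mean([(env.wait(.01),env.get_obs()["wrist_force"])[1] for _ in range(n)],0)
def u(a): return np.array([np.cos(a),np.sin(a)])
def tang(f,a): return f[:2]@[-np.sin(a),np.cos(a)],f[:2]@u(a)
E
python3 - <<'E'
from h import *
print("peg at .9:",proj("scene",pegp(np.radians(22),.185)),"at .7:",proj("scene",pegp(np.radians(34),.185)),"seen 363,200; at 0",proj("scene",pegp(np.radians(74),.185)))
a0=YAW-np.pi/3; k=C+.07*u(a0)
env.move_gripper(.06)
env.move_pose([*k,.25],q(PSI))
env.move_linear([*k,.21],speed=.15)
print(env.move_linear([*k,ZK],speed=.08,contact_N=6))
b=force(10); env.move_gripper(.02,40)
f=force()-b;o=env.get_obs();a=a0;print(o["time_s"],o["tool_pos"],k,o["grip_width"],o["gripper_force"],f,tang(f,a))
r=.07; log=[]
for i in range(8):
    a+=.02; env.move_linear([*(C+r*u(a)),ZK],speed=.015)
    f=force(5)-b; ft,fr=tang(f,a); r+=np.clip(fr*2e-4,-1e-3,1e-3)
    print(round(a-a0,2),"ft %.2f fr %.2f fz %.2f r %.4f"%(ft,fr,f[2],r))
np.savez("st.npz",b=b,a=a,a0=a0,r=r)
for n,y,x,h,w in(("scene",170,230,110,170),("top",150,260,100,180)):
    p,_=env.snapshot(n);cv2.imwrite(f"pics/k{n}.png",cv2.resize(p[y:y+h,x:x+w,::-1],None,fx=4.4,fy=4.4,interpolation=cv2.INTER_CUBIC))
o=env.get_obs();print(o["time_s"],o["tool_pos"])
E
```

```text
peg at .9: [363.26745931 200.43889734] at .7: [364.83470602 198.47903248] seen 363,200; at 0 [364.94194846 191.28519243]
False
13.0417 [ 0.57031766 -0.05207566  0.16250772] [ 0.57010051 -0.05176309] 0.025214503425869852 39.263368248939514 [-1.19812396 -2.02761449  5.86225155] (np.float64(-2.200256990101616), np.float64(0.8399944747786279))
0.02 ft -4.59 fr 1.16 fz 6.08 r 0.0702
0.04 ft -5.45 fr -0.62 fz 7.69 r 0.0701
0.06 ft -5.60 fr 0.25 fz 6.60 r 0.0702
0.08 ft -5.49 fr -0.06 fz 7.61 r 0.0701
0.1 ft -5.65 fr -0.34 fz 6.97 r 0.0701
0.12 ft -5.19 fr -0.07 fz 6.36 r 0.0701
0.14 ft -5.43 fr -0.16 fz 6.83 r 0.0700
0.16 ft -5.75 fr 0.14 fz 6.16 r 0.0701
15.475 [ 0.57817491 -0.04471644  0.16248249]
```

View pics/kscene.png

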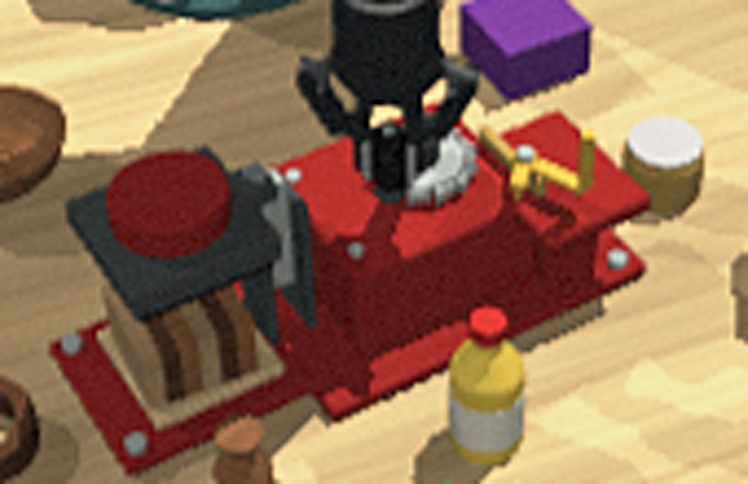

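```bash
python3 - <<'E'
from h import *
s=np.load("st.npz");b=s["b"];a=float(s["a"]);a0=float(s["a0"]);r=float(s["r"]);i=0;low=0
while a-a0>-3.75:
    g=a-a0; st=.08 if g>-1.75 else (.03 if not low else .01)
    a-=st; env.move_linear([*(C+r*u(a)),ZK],speed=.025 if st>.05 else .015)
    f=force(12 if low else 5)-b; ft,fr=tang(f,a); r+=np.clip(fr*2e-4,-5e-4,5e-4); i+=1
    if i%5==0 or low or ft>-3.5: print(round(a-a0,2),"ft %.2f fr %.2f fz %.2f r %.4f"%(ft,fr,f[2],r))
    if ft>-3.2: low=1
    if ft>-.5 or env.get_obs()["time_s"]>55: break
np.savez("st.npz",b=b,a=a,a0=a0,r=r)
o=env.get_obs();print(o["time_s"],o["tool_pos"],o["grip_width"])
p,_=env.snapshot("scene");cv2.imwrite("pics/d.png",cv2.resize(p[170:280,230:400,::-1],None,fx=4.4,fy=4.4,interpolation=cv2.INTER_CUBIC))
E
```

```text
-0.24 ft -6.52 fr 0.83 fz 8.35 r 0.0705
-0.64 ft -6.44 fr 0.39 fz 9.31 r 0.0708
-1.04 ft -6.94 fr 1.27 fz 9.93 r 0.0710
-1.44 ft -6.99 fr -0.57 fz 9.95 r 0.0708
-1.79 ft -7.02 fr -0.06 fz 9.28 r 0.0707
-1.94 ft -6.53 fr 0.02 fz 8.40 r 0.0707
-2.09 ft -6.67 fr -0.53 fz 7.00 r 0.0706
-2.24 ft -6.96 fr 0.20 fz 6.78 r 0.0706
-2.39 ft -6.79 fr 0.13 fz 5.72 r 0.0705
-2.54 ft -7.26 fr 0.18 fz 4.86 r 0.0704
-2.69 ft -7.21 fr -0.29 fz 5.57 r 0.0703
-2.84 ft -6.82 fr 0.27 fz 5.06 r 0.0703
-2.99 ft -6.73 fr 0.78 fz 5.50 r 0.0701
-3.08 ft -3.12 fr -0.14 fz 6.42 r 0.0700
-3.09 ft -3.02 fr -0.27 fz 6.66 r 0.0699
-3.1 ft -2.59 fr 0.06 fz 7.12 r 0.0699
-3.11 ft -2.15 fr -0.05 fz 6.90 r 0.0699
-3.12 ft -1.63 fr -0.02 fz 7.20 r 0.0699
-3.13 ft -1.41 fr -0.18 fz 7.50 r 0.0699
-3.14 ft -0.84 fr -0.15 fz 7.56 r 0.0699
-3.15 ft -0.49 fr 0.05 fz 8.01 r 0.0699
42.5917 [0.48383095 0.057959   0.16244718] 0.025249376976736
```

View pics/d.png

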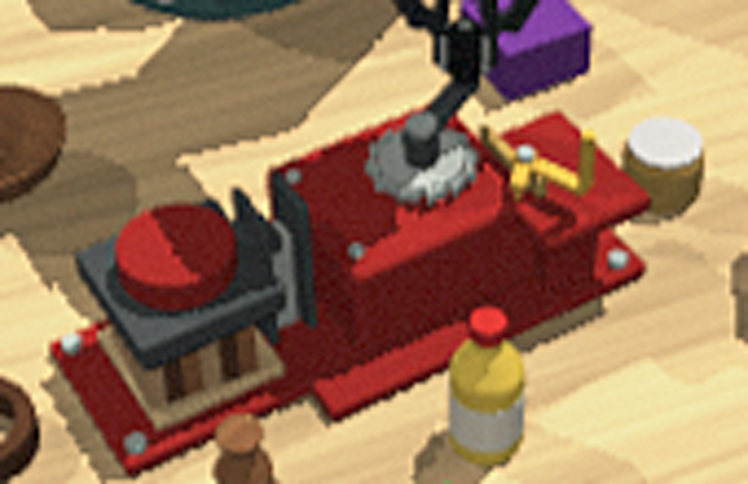

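The load has faded to about 0.5 N. The plate is on the blank and the pawl is out, so I'll take off that last bit and let go.

```bash
python3 - <<'E'
from h import *
s=np.load("st.npz");b=s["b"];a=float(s["a"])-.007;r=float(s["r"])
env.move_linear([*(C+r*u(a)),ZK],speed=.01); f=force(15)-b; print(tang(f,a))
env.move_gripper(.055); p=env.get_obs()["tool_pos"]
env.move_linear([p[0],p[1],.27],speed=.1); env.wait(.5)
for n,y,x,h,w in(("scene",120,190,180,260),):
    im,_=env.snapshot(n);cv2.imwrite("pics/e.png",cv2.resize(im[y:y+h,x:x+w,::-1],None,fx=3,fy=3,interpolation=cv2.INTER_CUBIC))
print(env.get_obs()["time_s"],env.get_obs()["wrist_force"])
E
```

```text
(np.float64(-0.10957194499970234), np.float64(-0.0989313301244321))
45.2 [-0.21816056  0.28827077  0.34036212]
```

View pics/e.png

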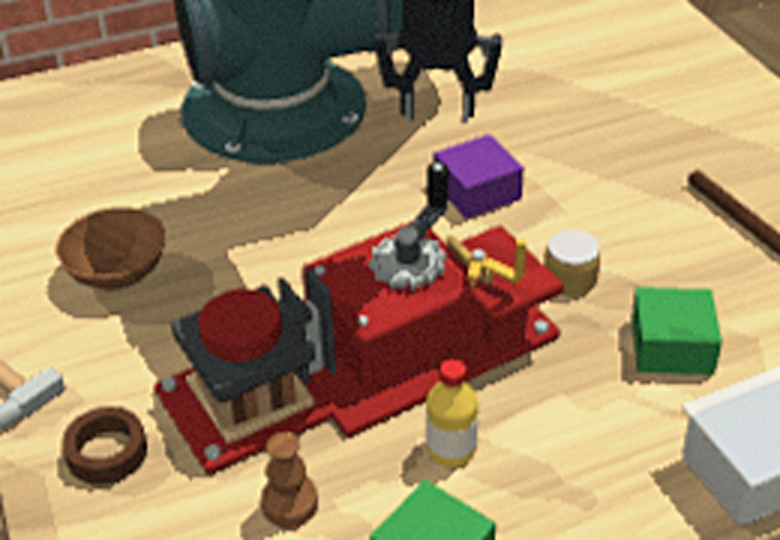

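The picture shows the plate resting on the blank at about (240,350), the knob free at (437,185) and the selector over with the pawl out at (480,262). The gripper is clear of everything.

```bash
python3 -c "
from workcell import env
print(env.sign_off())"
```

```text
the job is handed in; nothing more can be done
None
```

The job is handed in at about 45 s: the selector is over, the pawl is out, and the plate was lowered by hand to rest on the blank (about 0.1 N left at the knob on letting go), with nothing else on the bench touched.

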